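# Index and lock the carving turntable

## Robot

A 7-joint arm with a two-finger parallel gripper is mounted at the origin on the work surface. World frame = base frame: x ahead of the robot, y to its left, z up, the work surface at z = 0. Lengths are in m, angles in rad, forces in N, time in s.
With the tool pointing down it reaches from about 0.4 to 0.875 m from the base axis. Payload 19.3 kg.
Tool frame: the origin (TCP) lies on the centre line of the jaws, within the pads' length; the fingertips stand 19 mm ahead of it and the grasp point (between the pads) is the TCP (bot.nose_length is the distance from the TCP to the fingertips, in m); y points along the fingers, z is the direction in which the jaws open and shut, and the axes are right-handed (so a half turn about y gives the same grasp; the last joint's range is limited). The gripper opens to 85 mm and grips with 20 to 120 N. Pads are 22 mm wide; open, the fingers measure 114 mm over their backs; the gripper's body (76 mm by 85 mm) begins 54 mm behind the grasp point. The pads swing forward as they close: fully open they stand 13 mm farther back than shut.
Start: joints at [-1.238, 0.521, -0.036, 1.599, 0.021, 1.021, -0.113], TCP at [0.245, 0.575, 0.25] pointing down, gripper open.
Joint ranges: [-2.91, 2.91], [-0.3, 2.13], [-1.5, 1.42], [0.17, 2.43], [-1.26, 4.41], [0.16, 1.93], [-2.52, 2.52]. Speed limits (rad/s): [1.89, 1.89, 2.39, 2.39, 3.01, 3.01, 3.01].

## Interface

Orientations are given as [roll, pitch, yaw] about the fixed x, y, z axes, in that order (R = Rz(yaw) Ry(pitch) Rx(roll)).
In Python, from workcell import observe, cams, workorder, bot gives the robot as it stands. The module is installed in compiled form; this text tells all that it offers.
- The arm moves only by the tool apply_moves, never from a script. Its arguments are lists of equal length, an entry for each row: "jaw": the opening, from -1 (shut) to 1 (fully open), so that 0 is half open; "translation": the shift along the world's x, y, z in m, a list of three; "angular": the turn, a rotation vector about the world's x, y, z in degrees, a list of three. In form: {"jaw": [jaw, ...], "translation": [[x, y, z], ...], "angular": [[ax, ay, az], ...]}. A call has 1 to 5 rows; each row is the pose to reach, as a shift and turn from the pose commanded when the call began; what a row does not reach only later rows make up. A row lasts 1/10 s, in which the tool goes at most 50 mm and 8.59 degrees, less where a joint would pass 70% of its speed; a pose out of reach is approached as far as the arm can. A call with a gripper value outside its range is refused whole. The fingers move at their own pace and stop on an object; "newtons" is the grip in N (left out, the last holds). Time passes only in rows, so rows that repeat a pose let the fingers close. It gives the time, the measured TCP pose, the force and the opening at its end, in the units of the state.
- observe(): the state, without advancing time (a new reading comes with each control period).
- cams.grab_frame(name): name is "scene" or "top" or "wrist"; returns a dict with "pixels" (420x560x3 uint8, red, green, blue), "mtx" (3x3 intrinsics, pixels), "distortion" ([k1, k2, p1, p2, k3] as OpenCV has them; the pictures are not rectified), "R" (3x3) and "t" (3): a world point X has camera coordinates R X + t. Camera axes: x right, y down, z forward; pixel columns grow to the right and rows downward; lengths in m; the calibration is good to about 2 mm. A picture is of the moment at which its call begins. There is no depth.
- workorder.job_done(): hands the job in, once; it reports no verdict.
The state is a dict: "clock": time; "qpos": joint angles; "qd": joint speeds; "joint_efforts": joint torques, N m; "position": TCP position; "tool_rot": TCP orientation; "force": force on the tool from outside, world axes, zero at the start; "moment": the same for the moment, N m; "grip_width": finger opening in m.
Only numpy, scipy, OpenCV 4.12 (cv2) and the standard library are available. Lean on these libraries where they do the work, as an engineer would, in place of code of your own. Each camera call takes 0.05 s, during which the arm holds its last target. There are 200 camera calls.

## Task

Lock the carving turntable for the next cut: push its upright wooden handle round until the slot with the yellow lips lines up with the steel bolt, then push the bolt's red tab until the bolt is fully home in that slot, and leave it there. Push gently with the fingertips or the outside of the fingers, and do not take hold of the handle or the tab. Leave the tin, the owl, the gouge and the mallet where they are.

Things in the scene. Friction and masses are not known exactly. Their poses are not given: they have to be found in the camera images.
- base: The turntable's dark wooden base, screwed to the bench: 250 x 250 mm and 18 mm thick, with a tongue 120 mm wide that reaches to y = -275 mm under the bolt. Origin: on the bench surface, directly under the disc's axis; z up. The bolt lies on the base's -y side and slides in the base's +y direction, straight towards the axis.
- disc_centre (a point): Centre of the aluminium disc's top face, 40 mm above the bench, on its axis. Disc: 220 mm across, 12 mm thick, with four open radial slots in the rim 90 degrees apart, each 22 mm wide, 40 mm deep, 5 mm chamfers at the mouth; one has yellow lips. A wooden faceplate with a carved rosette is fixed on the middle (108 mm across, top 83 mm above the bench).
- turntable (a joint): Angle of the disc about its vertical axis, rad, growing counter-clockwise from above; 0 (or any full turn) when the yellow-lipped slot points along the base's -y, straight at the bolt. It turns endlessly both ways and starts between 0.65 and 5.63. No spring and no running on: a drag of 0.2 N m (about 2.4 N at the handle) keeps it where it is left.
- handle (a point): Centre of the top of the upright dark wooden turning handle on the disc: round, 22 mm in diameter, 50 mm tall, top 90 mm above the bench, fixed 85 mm from the disc's axis. It turns with the disc and stands 135 degrees counter-clockwise (seen from above) from the yellow-lipped slot.
- marked_slot (a point): Middle of the mouth of the slot with yellow lips, at the disc's rim (110 mm from the axis) and on its top face, 40 mm above the bench.
- bolt (a joint): How far the bolt is pushed towards the axis, m: 0 drawn back (at the start), 0.040 fully home, the red tab against the outer keeper. Drag about 2 N, no spring. A steel bar 16 mm wide, 12 mm thick, with a round nose 8 mm short of the disc when drawn back. It enters only a slot in front of it (within about 8 mm at the rim nose and chamfers draw the disc true), else the rim stops it.
- tab (a point): Middle of the top edge of the bolt's red upright tab, 72 mm above the bench; drawn back it is 216 mm from the axis. The tab is a plate 34 mm wide (along the base's x), 8 mm thick (along the base's y), rising 32 mm above the bolt's top at the bolt's outer end; it moves with the bolt.
- bolt_nose (a point): Tip of the bolt's round nose, on its top face, 40 mm above the bench.
- keeper (a point): Top middle of the outer of the two steel keepers over the bolt, 46 mm above the bench, 165 mm from the axis. Each keeper is 36 mm wide and 14 mm long, the inner one 30 mm nearer to the disc. Bolt and keepers sit on a dark steel plate 60 mm wide, from 122 to 260 mm from the axis, its top 28 mm above the bench.
- tin: Bystander: round low tin with a green lid, 76 mm across, 32 mm tall. Origin: centre of its underside.
- owl: Bystander: small carved wooden owl, 52 mm across, 70 mm tall. Origin: centre of its underside.
- gouge: Bystander: carving gouge lying on the bench, 220 mm long along its x, 28 mm thick, handle to its -x. Origin: on the bench under its middle.
- mallet: Bystander: wooden carpenter's mallet lying on the bench, about 265 mm long along its x, head (65 x 120 mm, 70 mm tall) at its +x end. Origin: on the bench, 110 mm from the middle of the head.

How it is judged:
On the way:
1. the yellow-lipped slot is brought round in front of the drawn-back bolt (x of marked_slot in the frame of base between -0.016 and 0.016 m and y of marked_slot in the frame of base below -0.09 m and value of joint bolt below 0.02 m), for 0.1 s.
At the end, for the whole second after the job is handed in: The bolt is home (at least 37 of its 40 mm) in the yellow-lipped slot, whose mouth is within 6 mm of the bolt's line; the turntable is at rest; tin, owl, gouge and mallet are within 20 mm of where they began, the owl upright (value of joint bolt above 0.037 m and x of marked_slot in the frame of base between -0.006 and 0.006 m and y of marked_slot in the frame of base below -0.09 m and velocity of joint turntable between -0.05 and 0.05 rad/s and distance of each of tin, owl, gouge, mallet from where it was at the start of the episode below 0.02 m and angle between owl's own z axis and vertical below 0.2 rad); the robot touches nothing.
It fails at once if the handle is taken between the fingers (horizontal distance between the grasp point and handle below 0.012 m and height (world z) of the grasp point below 0.098 m and contact force between the fingers and anything else above 1 N).
It fails at once if the bolt's tab is taken between the fingers (y of the grasp point in the frame of tab between -0.009 and 0.009 m and x of the grasp point in the frame of tab between -0.02 and 0.02 m and height (world z) of the grasp point below 0.08 m and contact force between the fingers and anything else above 1 N).
It fails at once if the turntable or the bolt is forced (over 50 N from the arm) (contact force between any of the arm, the fingers and base above 50 N).
It fails at once if a bystander is lifted, knocked over or shoved 20 mm or more (distance of any of tin, owl, gouge, mallet from where it was at the start of the episode above 0.02 m or angle between any of owl, tin's own z axis and vertical above 0.5 rad or height (world z) of any of tin, owl, gouge, mallet above 0.012 m).
It also fails if it takes over 56 s, if anything falls off the work surface, if the arm or the gripper's body presses on something with over 40 N, if the wrist force passes 120 N, or if a joint passes its speed limit or range.

## Working session

There is one attempt and no reset: what is moved stays moved. The work goes in short steps, Python scripts to look and compute and a tool call to move; the robot and the scene stay as the last step left them, time stands still between calls to the robot, and variables do not carry over. Pictures are saved under pics/ and viewed, about 8 in all and at most 12, crops included, and the job is handed in when it is done.

Besides the shell and the picture viewer there is one more tool, called after "Emit:" by a JSON object that holds its "api" and its "payload", one argument or row to a line. apply_moves: Moves the arm, as the interface text tells. Its arguments: {"type":"object","properties":{"jaw":{"type":"array"},"translation":{"type":"array"},"angular":{"type":"array"},"newtons":{"type":"number"}},"required":["jaw","translation","angular"]}

```bash
mkdir -p pics; python3 - <<'E'
from workcell import observe, cams, workorder, bot
import cv2
s=observe();print(s['clock'],s['position'],s['tool_rot'],s['grip_width'],bot.nose_length)
for n in('top','scene'):
    f=cams.grab_frame(n);cv2.imwrite(f'pics/{n}0.png',f['pixels'][:,:,::-1]);print(n,-f['R'].T@f['t'],f['mtx'].tolist(),f['distortion'])
E
```

```text
0.0 [0.24487026 0.57465904 0.24967826] [-1.57205452e+00 -8.48503249e-05 -4.02769513e-01] 0.08526312056238522 0.019
top [0.40596352 0.07262108 0.97977988] [[456.42909931919786, 0.0, 281.69214557839564], [0.0, 456.42909931919786, 206.98688843359312], [0.0, 0.0, 1.0]] [-0.01281909  0.          0.          0.          0.        ]
scene [1.09391614 0.31962154 0.64686894] [[402.40473267474385, 0.0, 277.98840780764766], [0.0, 402.40473267474385, 210.92727756560808], [0.0, 0.0, 1.0]] [-0.06456343  0.          0.          0.          0.        ]
```

View pics/top0.png

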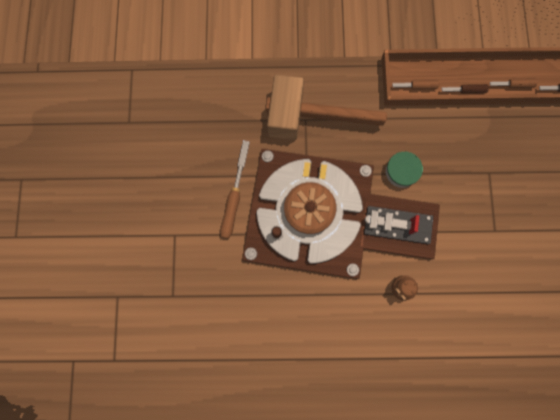

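View pics/scene0.png

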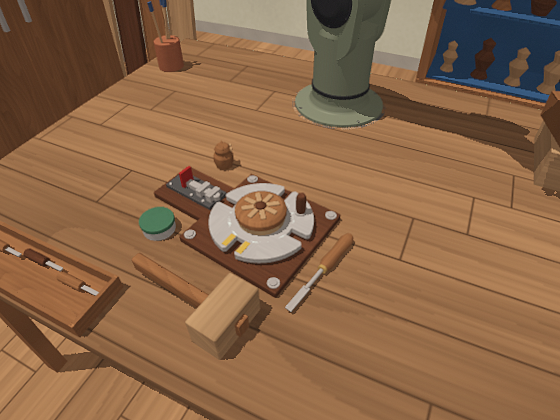

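The top view shows the disc at about (310,210), the yellow slot at (315,170), the handle at (276,232) and the red tab at (416,224). The tin is at (404,168), the owl at (405,288), the gouge at (236,190) and the mallet head at (286,105). Next I turn these pixels into positions.

```bash
cat > h.py <<'E'
import numpy as np,cv2
from workcell import observe,cams,workorder,bot
def ray(f,px,z):
    u=cv2.undistortPoints(np.array(px,float).reshape(-1,1,2),f['mtx'],np.array(f['distortion'])).reshape(-1,2)
    d=np.c_[u,np.ones(len(u))]@f['R']; c=-f['R'].T@f['t']
    return c+d*((z-c[2])/d[:,2])[:,None]
def proj(f,X):
    return cv2.projectPoints(np.array(X,float).reshape(-1,1,3),cv2.Rodrigues(f['R'])[0],f['t'],f['mtx'],np.array(f['distortion']))[0].reshape(-1,2)
def cents(m,a=15):
    n,l,s,c=cv2.connectedComponentsWithStats(m.astype(np.uint8)); return [(c[i],s[i,4]) for i in range(1,n) if s[i,4]>=a]
def masks(f):
    h=cv2.cvtColor(f['pixels'],cv2.COLOR_RGB2HSV).astype(int);H,S,V=h[...,0],h[...,1],h[...,2]
    return dict(yel=(abs(H-24)<6)&(S>200)&(V>170),red=((H<5)|(H>175))&(S>180)&(V>90),green=(abs(H-75)<15)&(S>100)&(V>50),white=(S<60)&(V>120))
E
python3 - <<'E'
from h import *
f=cams.grab_frame('top');m=masks(f)
for k,z in(('yel',.04),('red',.072),('green',.032),('white',.04)):
    for c,a in cents(m[k]): print(k,c.round(1),a,ray(f,[c],z)[0].round(4))
w=m['white'].copy().astype(np.uint8)
n,l,s,c=cv2.connectedComponentsWithStats(w)
pts=np.vstack([np.argwhere(l==i)[:,::-1] for i in range(1,n) if s[i,4]>300])
hull=cv2.convexHull(pts.astype(np.int32)).reshape(-1,2)
P=ray(f,hull,.04)[:,:2]
A=np.c_[2*P,np.ones(len(P))];x=np.linalg.lstsq(A,(P**2).sum(1),rcond=None)[0]
print('disc',x[:2],np.sqrt(x[2]+x[0]**2+x[1]**2))
for nm,px,z in(('handle',(276,232),.09),('tab',(416,224),.072),('owl',(405,288),.06),('mallet',(286,105),.07)):print(nm,ray(f,[px],z))
# screws as base corners
print('screws',ray(f,[(267,156),(366,171),(251,254),(353,270)],.02).round(4).tolist())
cv2.imwrite('pics/crop.png',cv2.resize(f['pixels'][60:310,215:455,::-1],None,fx=2.4,fy=2.4,interpolation=cv2.INTER_CUBIC))
E
```

```text
red [415.5 223.6] 39 [ 0.5405 -0.1854  0.072 ]
white [499.5  83. ] 52 [ 0.8556 -0.4005  0.04  ]
white [401.5  85. ] 52 [ 0.8543 -0.1844  0.04  ]
white [548.8  87.5] 45 [ 0.8434 -0.5078  0.04  ]
white [451.  89.] 53 [ 0.8431 -0.2925  0.04  ]
white [241.5 160.2] 214 [0.6876 0.1677 0.04  ]
white [267.1 155.9] 92 [0.6962 0.1127 0.04  ]
white [310.3 212.5] 5062 [0.5719 0.0232 0.04  ]
white [365.2 170.3] 94 [ 0.6611 -0.0954  0.04  ]
white [385.2 220.5] 502 [ 0.5528 -0.132   0.04  ]
white [250.3 253.3] 104 [0.4883 0.1486 0.04  ]
white [352.3 269.4] 111 [ 0.4527 -0.0596  0.04  ]
disc [ 0.56973464 -0.01475767] 0.13501456086844266
handle [[0.52507911 0.094094   0.09      ]]
tab [[ 0.53974752 -0.18631906  0.072     ]]
owl [[ 0.41383595 -0.15956846  0.06      ]]
mallet [[0.79864151 0.07077699 0.07      ]]
screws [[0.7022, 0.1139, 0.02], [0.665, -0.1007, 0.02], [0.4886, 0.1488, 0.02], [0.4525, -0.0638, 0.02]]
```

View pics/crop.png

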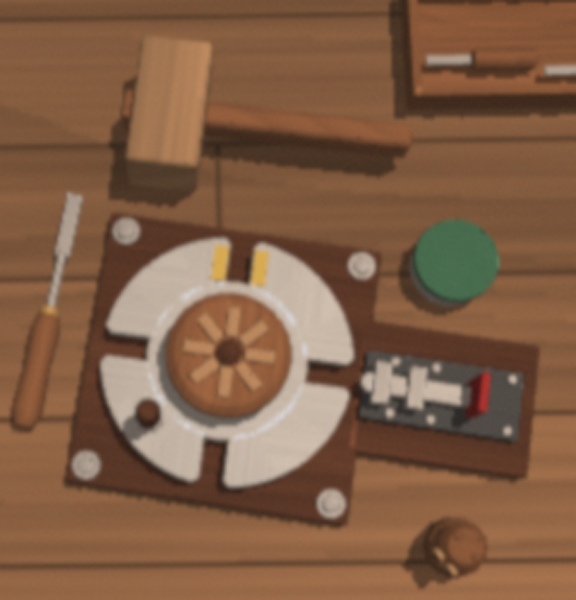

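The crop shows the base tilted about -10°. The yellow slot mouth is at crop (245,242), the handle at (148,411) and the tab at (480,393). In world coordinates:

- **Axis:** about (0.577, 0.025).
- **Handle:** at 127°, and it must go clockwise about 92° to reach 35°.

I'll push with the back of the shut fingers, and approach high first.

Emit:
{"api": "apply_moves", "payload": {
  "jaw": [-1, -1, -1, -1, -1],
  "translation": [
    [0.02, -0.04, 0],
    [0.04, -0.08, 0],
    [0.06, -0.12, 0],
    [0.08, -0.16, 0],
    [0.1, -0.2, 0]
  ],
  "angular": [
    [0, 0, 0],
    [0, 0, 0],
    [0, 0, -3],
    [0, 0, -6],
    [0, 0, -10]
  ]
}}

```text
clock: 0.65
position: [0.3455, 0.3732, 0.2503]
tool_rot: [-1.571, 0.0, -0.58]
force: [1.3, 0.2, 0.3]
grip_width: 0.0123
```

Emit:
{"api": "apply_moves", "payload": {
  "jaw": [-1, -1, -1, -1, -1],
  "translation": [
    [0.02, -0.04, 0],
    [0.04, -0.08, 0],
    [0.06, -0.12, 0],
    [0.08, -0.16, 0],
    [0.1, -0.2, 0]
  ],
  "angular": [
    [0, 0, 0],
    [0, 0, 0],
    [0, 0, 0],
    [0, 0, 0],
    [0, 0, 0]
  ]
}}

```text
clock: 1.15
position: [0.4455, 0.1732, 0.2504]
tool_rot: [-1.571, -0.0, -0.577]
force: [0.7, 0.5, -0.4]
grip_width: 0.0002
```

Emit:
{"api": "apply_moves", "payload": {
  "jaw": [-1, -1, -1, -1, -1],
  "translation": [
    [0.02, -0.04, 0],
    [0.04, -0.08, 0],
    [0.054, -0.115, 0],
    [0.054, -0.115, -0.03],
    [0.054, -0.115, -0.06]
  ],
  "angular": [
    [0, 0, 0],
    [0, 0, 0],
    [0, 0, 0],
    [0, 0, 0],
    [0, 0, 0]
  ]
}}

```text
clock: 1.65
position: [0.4996, 0.0588, 0.1899]
tool_rot: [-1.57, -0.001, -0.58]
force: [0.6, 1.4, -0.5]
grip_width: -0.0002
```

```bash
python3 - <<'E'
from h import *
s=observe();print(s['clock'],s['position'],np.degrees(s['tool_rot']),s['grip_width'],s['qpos'],s['force'])
f=cams.grab_frame('scene')
cv2.imwrite('pics/s1.png',f['pixels'][:,:,::-1])
h=cv2.cvtColor(f['pixels'],cv2.COLOR_RGB2HSV);print(h[242:245,226:230].reshape(-1,3).tolist())
g=cams.grab_frame('top');h=cv2.cvtColor(g['pixels'],cv2.COLOR_RGB2HSV);print(h[168:171,305:308].reshape(-1,3).tolist(),h[170:173,322:325].reshape(-1,3).tolist())
E
```

```text
1.65 [0.49959818 0.05878018 0.18987108] [-8.99391423e+01 -7.07116934e-02 -3.32150763e+01] -0.00015458690383155302 [-0.36147381  0.41639128  0.1641836   1.98491071 -0.09736353  0.74601525
  0.85148611] [ 0.62851684  1.36552081 -0.53836366]
[[22, 160, 226], [22, 164, 229], [21, 162, 226], [19, 113, 205], [22, 164, 229], [21, 169, 222], [19, 115, 197], [13, 45, 164], [21, 173, 223], [19, 118, 194], [13, 38, 155], [0, 11, 118]]
[[29, 54, 114], [30, 51, 114], [30, 54, 114], [30, 53, 115], [30, 53, 115], [30, 53, 115], [30, 53, 115], [30, 53, 116], [30, 54, 114]] [[29, 52, 117], [30, 52, 117], [29, 54, 117], [29, 54, 118], [30, 52, 118], [30, 52, 118], [30, 54, 119], [30, 54, 118], [31, 56, 119]]
```

View pics/s1.png

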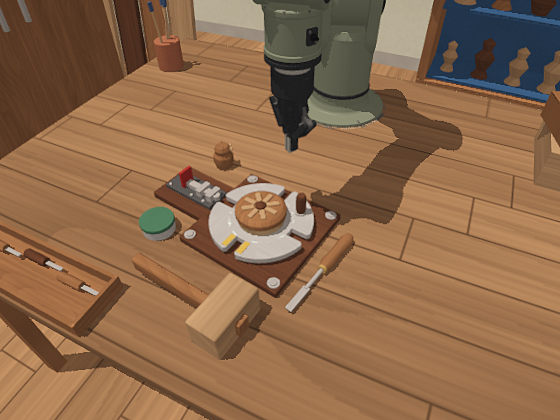

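The fingers are shut and hover on the robot side of the handle (handle at 300,200; fingertip at 291,150). Now I descend to a tip height of about 56 mm.

Emit:
{"api": "apply_moves", "payload": {
  "jaw": [-1, -1, -1, -1, -1],
  "translation": [
    [0, 0, -0.03],
    [0, 0, -0.06],
    [0, 0, -0.09],
    [0, 0, -0.112],
    [0, 0, -0.112]
  ],
  "angular": [
    [0, 0, 0],
    [0, 0, 0],
    [0, 0, 0],
    [0, 0, 0],
    [0, 0, 0]
  ]
}}

```text
clock: 2.25
position: [0.4983, 0.0601, 0.0773]
tool_rot: [-1.573, 0.002, -0.577]
force: [0.2, 0.5, 0.6]
grip_width: 0.0001
```

```bash
python3 - <<'E'
import numpy as np
p=lambda d:np.array([.577,.0246])+.085*np.array([np.cos(np.radians(d)),np.sin(np.radians(d))])
for a,b in((156,128),(128,98),(98,68),(68,58)):
    print(a,[(p(a+(b-a)*k/5)-p(a)).round(4).tolist() for k in range(1,6)])
E
```

```text
156 [[0.0037, 0.0074], [0.0082, 0.0144], [0.0133, 0.021], [0.019, 0.027], [0.0253, 0.0324]]
128 [[0.0073, 0.0051], [0.0151, 0.0094], [0.0233, 0.0129], [0.0318, 0.0155], [0.0405, 0.0172]]
98 [[0.0089, 0.0008], [0.0178, 0.0006], [0.0266, -0.0005], [0.0353, -0.0025], [0.0437, -0.0054]]
68 [[0.0027, -0.0012], [0.0054, -0.0024], [0.0081, -0.0038], [0.0107, -0.0052], [0.0132, -0.0067]]
```

Emit:
{"api": "apply_moves", "payload": {
  "jaw": [-1, -1, -1, -1, -1],
  "translation": [
    [0.0018, 0.0037, 0],
    [0.0037, 0.0074, 0],
    [0.006, 0.011, 0],
    [0.0082, 0.0144, 0],
    [0.0107, 0.0178, 0]
  ],
  "angular": [
    [0, 0, -2.8],
    [0, 0, -5.6],
    [0, 0, -8.4],
    [0, 0, -11.2],
    [0, 0, -14]
  ]
}}

```text
clock: 2.75
position: [0.5107, 0.0784, 0.0805]
tool_rot: [-1.569, -0.001, -0.823]
force: [0.3, -0.0, -0.2]
grip_width: -0.0001
```

Emit:
{"api": "apply_moves", "payload": {
  "jaw": [-1, -1, -1, -1, -1],
  "translation": [
    [0.0026, 0.0032, 0],
    [0.0054, 0.0063, 0],
    [0.0083, 0.0092, 0],
    [0.0114, 0.012, 0],
    [0.0146, 0.0146, 0]
  ],
  "angular": [
    [0, 0, -2.8],
    [0, 0, -5.6],
    [0, 0, -8.4],
    [0, 0, -11.2],
    [0, 0, -14]
  ]
}}

```text
clock: 3.25
position: [0.5247, 0.0932, 0.0804]
tool_rot: [-1.57, 0.001, -1.067]
force: [-3.5, 0.5, 0.8]
grip_width: -0.0
```

Emit:
{"api": "apply_moves", "payload": {
  "jaw": [-1, -1, -1, -1, -1],
  "translation": [
    [0.0073, 0.0051, 0],
    [0.0151, 0.0094, 0],
    [0.0233, 0.0129, 0],
    [0.0318, 0.0155, 0],
    [0.0405, 0.0172, 0]
  ],
  "angular": [
    [0, 0, -6],
    [0, 0, -12],
    [0, 0, -18],
    [0, 0, -24],
    [0, 0, -30]
  ]
}}

```text
clock: 3.75
position: [0.5652, 0.1111, 0.0805]
tool_rot: [-1.571, 0.002, -1.593]
force: [-3.1, 1.6, -0.5]
grip_width: -0.0003
```

Emit:
{"api": "apply_moves", "payload": {
  "jaw": [-1, -1, -1, -1, -1],
  "translation": [
    [0.0089, 0.0008, 0],
    [0.0178, 0.0006, 0],
    [0.0266, -0.0005, 0],
    [0.0353, -0.0025, 0],
    [0.0437, -0.0054, 0]
  ],
  "angular": [
    [0, 0, -6],
    [0, 0, -12],
    [0, 0, -18],
    [0, 0, -24],
    [0, 0, -30]
  ]
}}

```text
clock: 4.25
position: [0.6091, 0.1061, 0.0806]
tool_rot: [-1.572, 0.003, -2.116]
force: [-2.2, 3.6, -1.6]
grip_width: -0.0
```

```bash
python3 - <<'E'
from h import *
s=observe();print(s['clock'],s['position'],np.degrees(s['tool_rot']),s['qpos'],s['force'])
f=cams.grab_frame('scene');g=cams.grab_frame('top')
cv2.imwrite('pics/s2.png',np.hstack([cv2.resize(x['pixels'][b:b+150,a:a+200,::-1],None,fx=2,fy=2,interpolation=cv2.INTER_CUBIC) for x,a,b in((f,150,140),(g,240,130))]))
E
```

```text
4.25 [0.60913636 0.10613259 0.08059177] [ -90.07908219    0.17532576 -121.22333965] [-0.62250975  0.81187139  0.55053626  1.75845631 -0.60002992  0.74421532
 -0.30196721] [-2.18660266  3.57115747 -1.57553948]
```

View pics/s2.png

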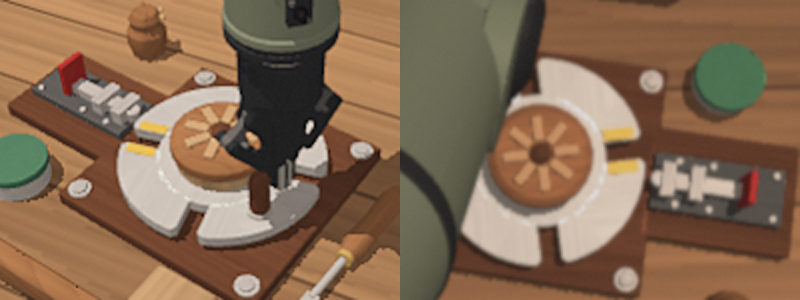

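The handle is being pushed properly. The yellow lips are at about (350,196) and (351,213) in the full top image, nearly in front of the bolt. I'll measure the remaining angle.

```bash
cat >> h.py <<'E'
AX=np.array([.577,.0246]);B=np.degrees(np.arctan2(-.985,-.17))
def slot(name='top'):
    f=cams.grab_frame(name);h=cv2.cvtColor(f['pixels'],cv2.COLOR_RGB2HSV)
    m=cv2.inRange(h,(17,130,140),(32,255,255))
    P=[(c,a,ray(f,[c],.04)[0,:2]) for c,a in cents(m,12)]
    P=[p for p in P if .075<np.hypot(*(p[2]-AX))<.12]
    for p in P: print(name,p[0].round(1),p[1],p[2].round(4))
    q=np.mean([p[2] for p in P],0)-AX; print('angle off deg',np.degrees(np.arctan2(q[1],q[0]))-B)
    r=cents(masks(f)['red'],20); print('tab',[ray(f,[c],.066)[0,:2].round(4).tolist() for c,a in r])
E
python3 -c "
from h import *
slot();slot('scene')"
```

```text
top [348.6 196.8] 64 [ 0.6042 -0.058 ]
top [351.  212.5] 68 [ 0.5706 -0.0616]
angle off deg 16.830541946679702
tab [[0.5417, -0.1872]]
scene [227.5 202.5] 44 [ 0.5704 -0.0569]
scene [220.4 213.1] 63 [ 0.605 -0.054]
angle off deg 17.416727134810642
tab [[0.5564, -0.1725]]
```

```bash
python3 - <<'E'
import numpy as np
p=lambda d:.0872*np.array([np.cos(np.radians(d)),np.sin(np.radians(d))])
print([(p(68.5-k*3.4)-p(68.5)).round(4).tolist() for k in range(1,6)])
E
```

```text
[[0.0048, -0.002], [0.0094, -0.0044], [0.0139, -0.0069], [0.0182, -0.0098], [0.0223, -0.0129]]
```

Emit:
{"api": "apply_moves", "payload": {
  "jaw": [-1, -1, -1, -1, -1],
  "translation": [
    [0.0048, -0.002, 0],
    [0.0094, -0.0044, 0],
    [0.0139, -0.0069, 0],
    [0.0182, -0.0098, 0],
    [0.0223, -0.0129, 0]
  ],
  "angular": [
    [0, 0, -3.4],
    [0, 0, -6.8],
    [0, 0, -10.2],
    [0, 0, -13.6],
    [0, 0, -17]
  ]
}}

```text
clock: 4.95
position: [0.6306, 0.092, 0.0792]
tool_rot: [-1.572, 0.001, -2.409]
force: [-2.2, 1.8, 1.5]
grip_width: -0.0001
```

```bash
python3 -c "
from h import *
slot();slot('scene')
s=observe();print(s['position'],s['force'],np.degrees(s['tool_rot']))"
```

```text
top [350.9 207.7] 56 [ 0.5808 -0.0619]
top [348.6 223.9] 76 [ 0.5467 -0.0557]
angle off deg 0.7647301261164614
tab [[0.5419, -0.1872]]
scene [235.4 196.2] 40 [ 0.5454 -0.0512]
scene [225.3 205.2] 56 [ 0.5797 -0.0571]
angle off deg -0.6066771363187655
tab [[0.5563, -0.1726]]
[0.63090872 0.09128329 0.07903506] [-0.64840453  0.47452407 -0.03787994] [-9.00092493e+01  3.64461919e-02 -1.38012291e+02]
```

Aligned to within 1° in both views. Now I back off, rise, and go behind the tab.

Emit:
{"api": "apply_moves", "payload": {
  "jaw": [-1, -1, -1, -1, -1],
  "translation": [
    [-0.007, 0.004, 0],
    [-0.014, 0.008, 0],
    [-0.014, 0.008, 0.03],
    [-0.014, 0.008, 0.07],
    [-0.014, 0.008, 0.11]
  ],
  "angular": [
    [0, 0, 0],
    [0, 0, 0],
    [0, 0, 0],
    [0, 0, 0],
    [0, 0, 0]
  ]
}}

```text
clock: 5.55
position: [0.6156, 0.0998, 0.1895]
tool_rot: [-1.572, -0.001, -2.408]
force: [0.5, 0.3, 1.3]
grip_width: -0.0001
```

Emit:
{"api": "apply_moves", "payload": {
  "jaw": [-1, -1, -1, -1, -1],
  "translation": [
    [-0.01, -0.04, 0],
    [-0.02, -0.08, 0],
    [-0.03, -0.12, 0],
    [-0.04, -0.16, 0],
    [-0.05, -0.2, 0]
  ],
  "angular": [
    [0, 0, 7],
    [0, 0, 14],
    [0, 0, 21],
    [0, 0, 28],
    [0, 0, 35]
  ]
}}

```text
clock: 6.05
position: [0.5656, -0.1012, 0.1885]
tool_rot: [-1.571, 0.001, -1.791]
force: [0.7, 0.1, 0.6]
grip_width: 0.0002
```

Emit:
{"api": "apply_moves", "payload": {
  "jaw": [-1, -1, -1, -1, -1],
  "translation": [
    [-0.01, -0.04, 0],
    [-0.02, -0.08, 0],
    [-0.032, -0.12, 0],
    [-0.032, -0.12, 0],
    [-0.032, -0.12, 0]
  ],
  "angular": [
    [0, 0, 2],
    [0, 0, 3],
    [0, 0, 3],
    [0, 0, 3],
    [0, 0, 3]
  ]
}}

```text
clock: 6.55
position: [0.5342, -0.2207, 0.1884]
tool_rot: [-1.571, 0.001, -1.747]
force: [0.5, 1.0, 0.2]
grip_width: -0.0001
```

```bash
python3 -c "
from h import *
slot('scene')
f=cams.grab_frame('scene');cv2.imwrite('pics/s3.png',f['pixels'][:,:,::-1])
s=observe();print(s['position'],s['force'],np.degrees(s['tool_rot']))"
```

```text
scene [235.4 196.1] 42 [ 0.5454 -0.0514]
scene [225.3 205.2] 56 [ 0.5797 -0.0571]
angle off deg -0.6033188998951005
tab [[0.5567, -0.1724]]
[ 0.53506246 -0.2190952   0.18822945] [-0.48797276  0.71413686  0.27415593] [-9.00064674e+01  5.04490822e-02 -9.99442612e+01]
```

View pics/s3.png

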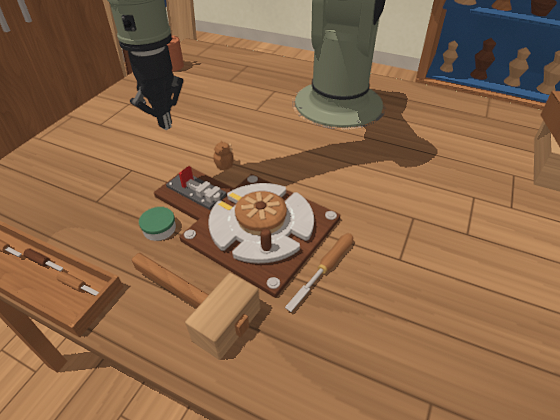

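The gripper hovers behind the red tab (186,176) and the slot faces the bolt at (230,200). Now I descend and push.

Emit:
{"api": "apply_moves", "payload": {
  "jaw": [-1, -1, -1, -1, -1],
  "translation": [
    [0, 0, -0.035],
    [0, 0, -0.07],
    [0, 0, -0.1],
    [0, 0, -0.12],
    [0, 0, -0.12]
  ],
  "angular": [
    [0, 0, 0],
    [0, 0, 0],
    [0, 0, 0],
    [0, 0, 0],
    [0, 0, 0]
  ]
}}

```text
clock: 7.15
position: [0.534, -0.2186, 0.066]
tool_rot: [-1.575, 0.001, -1.744]
force: [-0.3, -0.5, 1.3]
grip_width: -0.0
```

Emit:
{"api": "apply_moves", "payload": {
  "jaw": [-1, -1, -1, -1, -1],
  "translation": [
    [0.0007, 0.004, 0],
    [0.0014, 0.008, 0],
    [0.002, 0.012, 0],
    [0.0027, 0.016, 0],
    [0.0034, 0.02, 0]
  ],
  "angular": [
    [0, 0, 0],
    [0, 0, 0],
    [0, 0, 0],
    [0, 0, 0],
    [0, 0, 0]
  ]
}}

```text
clock: 7.65
position: [0.5385, -0.2002, 0.0687]
tool_rot: [-1.57, 0.0, -1.746]
force: [0.5, -0.4, -0.6]
grip_width: 0.0
```

Emit:
{"api": "apply_moves", "payload": {
  "jaw": [-1, -1, -1, -1, -1],
  "translation": [
    [0.0007, 0.004, 0],
    [0.0014, 0.008, 0],
    [0.002, 0.012, 0],
    [0.0027, 0.016, 0],
    [0.0034, 0.02, 0]
  ],
  "angular": [
    [0, 0, 0],
    [0, 0, 0],
    [0, 0, 0],
    [0, 0, 0],
    [0, 0, 0]
  ]
}}

```text
clock: 8.15
position: [0.5417, -0.1805, 0.0683]
tool_rot: [-1.571, -0.0, -1.747]
force: [1.1, -1.9, 1.1]
grip_width: -0.0002
```

```bash
python3 -c "
from h import *
slot('scene')
s=observe();print(s['clock'],s['position'],s['force'],np.degrees(s['tool_rot']))"
```

```text
scene [235.5 196.2] 40 [ 0.5456 -0.051 ]
scene [225.4 205.3] 54 [ 0.58   -0.0567]
angle off deg -0.4625265466809054
tab [[0.5594, -0.1535]]
8.2 [ 0.54182124 -0.17969986  0.06822278] [ 0.56024681 -0.97298351  1.45711311] [-9.00087589e+01  2.35963460e-02 -1.00050923e+02]
```

Emit:
{"api": "apply_moves", "payload": {
  "jaw": [-1, -1, -1, -1, -1],
  "translation": [
    [0.0005, 0.003, 0],
    [0.001, 0.006, 0],
    [0.0015, 0.009, 0],
    [0.002, 0.012, 0],
    [0.0024, 0.014, 0]
  ],
  "angular": [
    [0, 0, 0],
    [0, 0, 0],
    [0, 0, 0],
    [0, 0, 0],
    [0, 0, 0]
  ]
}}

```text
clock: 8.7
position: [0.544, -0.1664, 0.0682]
tool_rot: [-1.571, 0.0, -1.747]
force: [-0.1, -1.0, -2.0]
grip_width: 0.0
```

Emit:
{"api": "apply_moves", "payload": {
  "jaw": [-1, -1, -1, -1, -1],
  "translation": [
    [0.0002, 0.001, 0],
    [0.0003, 0.002, 0],
    [0.0005, 0.003, 0],
    [0.0005, 0.003, 0],
    [0.0005, 0.003, 0]
  ],
  "angular": [
    [0, 0, 0],
    [0, 0, 0],
    [0, 0, 0],
    [0, 0, 0],
    [0, 0, 0]
  ]
}}

```text
clock: 9.2
position: [0.5445, -0.1636, 0.0683]
tool_rot: [-1.571, 0.0, -1.747]
force: [-0.2, -0.2, -0.1]
grip_width: 0.0003
```

```bash
python3 -c "
from h import *
slot('scene')
s=observe();print(s['clock'],s['position'],s['force'],np.degrees(s['tool_rot']))"
```

```text
scene [235.1 196. ] 38 [ 0.5452 -0.0521]
scene [225.2 205.5] 48 [ 0.5807 -0.0567]
angle off deg -0.2847133748595354
tab [[0.5602, -0.1386]]
9.25 [ 0.54449302 -0.16358296  0.06829317] [ 0.78054296 -0.65645647 -0.66815485] [-9.00106730e+01  1.61791120e-02 -1.00078268e+02]
```

Emit:
{"api": "apply_moves", "payload": {
  "jaw": [-1, -1, -1, -1, -1],
  "translation": [
    [0.0001, 0.0008, 0],
    [0.0003, 0.0016, 0],
    [0.0004, 0.0024, 0],
    [0.0005, 0.003, 0],
    [0.0005, 0.003, 0]
  ],
  "angular": [
    [0, 0, 0],
    [0, 0, 0],
    [0, 0, 0],
    [0, 0, 0],
    [0, 0, 0]
  ]
}}

```text
clock: 9.75
position: [0.545, -0.1607, 0.0683]
tool_rot: [-1.571, -0.0, -1.747]
force: [-1.2, -1.9, 0.7]
grip_width: 0.0001
```

Emit:
{"api": "apply_moves", "payload": {
  "jaw": [-1, -1, -1, -1],
  "translation": [
    [0.0001, 0.0007, 0],
    [0.0002, 0.0014, 0],
    [0.0003, 0.002, 0],
    [0.0003, 0.002, 0]
  ],
  "angular": [
    [0, 0, 0],
    [0, 0, 0],
    [0, 0, 0],
    [0, 0, 0]
  ]
}}

```text
clock: 10.15
position: [0.545, -0.1605, 0.0683]
tool_rot: [-1.57, -0.002, -1.748]
force: [-1.8, -11.3, -1.5]
grip_width: -0.0001
```

The push stopped firmly at 11 N, so the tab is at its stop. I retreat and check.

Emit:
{"api": "apply_moves", "payload": {
  "jaw": [-1, -1, -1, -1, -1],
  "translation": [
    [-0.001, -0.008, 0],
    [-0.003, -0.02, 0],
    [-0.005, -0.03, 0.02],
    [-0.005, -0.03, 0.06],
    [-0.005, -0.03, 0.1]
  ],
  "angular": [
    [0, 0, 0],
    [0, 0, 0],
    [0, 0, 0],
    [0, 0, 0],
    [0, 0, 0]
  ]
}}

```text
clock: 10.65
position: [0.5396, -0.1898, 0.1693]
tool_rot: [-1.572, -0.0, -1.748]
force: [0.7, -0.4, -0.1]
grip_width: -0.0002
```

Emit:
{"api": "apply_moves", "payload": {
  "jaw": [-1, -1, -1, -1, -1],
  "translation": [
    [0, -0.03, 0.03],
    [0, -0.06, 0.06],
    [0, -0.09, 0.08],
    [0, -0.12, 0.1],
    [0, -0.12, 0.1]
  ],
  "angular": [
    [0, 0, 0],
    [0, 0, 0],
    [0, 0, 0],
    [0, 0, 0],
    [0, 0, 0]
  ]
}}

```text
clock: 11.15
position: [0.5395, -0.3141, 0.2711]
tool_rot: [-1.567, -0.003, -1.751]
force: [-0.3, 0.1, 0.4]
grip_width: -0.0
```

```bash
python3 -c "
from h import *
slot('scene');slot()
f=cams.grab_frame('scene');g=cams.grab_frame('top')
cv2.imwrite('pics/s4.png',np.hstack([cv2.resize(x['pixels'][b:b+150,a:a+200,::-1],None,fx=2,fy=2,interpolation=cv2.INTER_CUBIC) for x,a,b in((f,130,130),(g,240,130))]))
s=observe();print(s['clock'],s['position'],s['force'],s['qpos'])"
```

```text
scene [235.3 196.1] 43 [ 0.5455 -0.0515]
scene [225.2 205.5] 48 [ 0.5807 -0.0567]
angle off deg -0.23660570429581185
tab [[0.5574, -0.1381]]
top [351.1 208.4] 58 [ 0.5794 -0.0622]
top [348.3 224.5] 80 [ 0.5453 -0.0551]
angle off deg -0.1701184353982086
tab [[0.548, -0.1476]]
11.35 [ 0.5401537  -0.30811067  0.26766881] [-0.06974277  1.53444879 -0.74964556] [ 0.03221311  0.57006119  0.60301834  1.61131314 -0.35624171  1.07338124
  0.55825141]
```

View pics/s4.png

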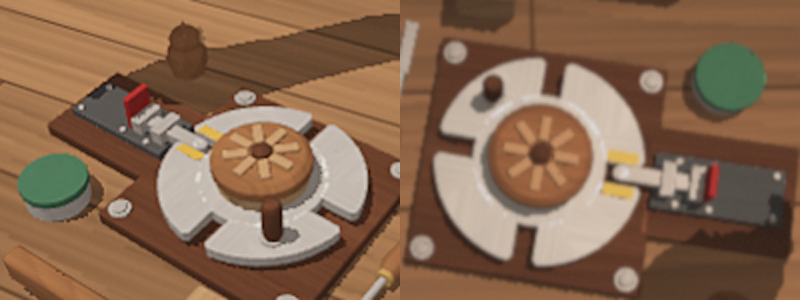

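The picture shows the bolt nose inside the yellow slot (crop 625,170) and the tab against the outer keeper (crop 712,180). In the top view the tab has moved 40 mm, and the slot is off by about 0.2°. The bystanders look unmoved.

```bash
python3 -c "
from h import *
print(workorder.job_done())"
```

```text
the job is handed in; nothing more can be done
None
```

I locked the turntable and handed the job in at about 11.4 s of the 56 s allowed; the hand-in reported no verdict.

**What I did:** I pushed the handle about 92° clockwise with the back of the shut fingers. That brought the yellow-lipped slot to within 1° of the bolt. I then pushed the red tab with the fingers' edge until it stopped firmly, at about 11 N, and moved the arm clear.

**Last checks:**
- **Bolt:** in the top view the tab had moved about 40 mm and sits against the outer keeper, with the bolt nose inside the slot.
- **Slot:** it is about 0.2° off the bolt's line in both views, which is under 1 mm at the rim.
- **Bystanders:** the tin and owl look unmoved in the last pictures. I did not measure any of the four, and the last crops show only parts of the gouge and mallet. I kept the arm's path clear of all four.
- **Disagreement:** the scene camera put the tab's travel at only about 34 mm. I trusted the top view and the firm stop, because the scene camera's reading of the tab was about 20 mm out from the start.

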